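# Empty the tray of used cartridges into the waste bin

### The job

Lift the tray with the used reagent cartridges on it, carry it to the steel waste bin and tip it so that all three cartridges slide off into the bin; then set the empty tray down upright on the rubber mat, square to it and centred, and let go. Do not touch the cartridges with the gripper, drop none on the bench, and leave the tip box, the bottle and the carton where they are.

Things in the scene. Friction and masses are not known exactly. Their poses are not given: they have to be found in the camera images.
- tray: Grey painted metal tray, 200 (x) x 160 (y) mm, floor 4 mm; walls 3 mm thick, 34 mm high at both sides and the back (+x); the front (-x) edge is open. A stiff handle bar bridges its middle from side to side, along its y: 18 mm thick (x), 30 mm tall, centre 105 mm above the underside; cartridges pass under it (underside of bar at 90 mm). Loose, 0.26 kg. Origin: centre of the underside; z up.
- tray_grip (a point): Middle of the tray's handle bar, 105 mm above the tray's underside: the place to grip, closing along the tray's x.
- tray_lip (a point): Middle of the tray's open front edge, on the upper face of its floor: 100 mm to -x of the tray's origin and 4 mm up.
- bin: Square open stainless waste bin, fixed to the bench, 220 x 220 mm and 90 mm high outside, walls and floor 4 mm. Origin: centre of its underside.
- mat: Flat grey rubber draining mat, fixed, 240 (x) x 200 (y) x 4 mm. Origin: centre of its underside, so its upper face is 4 mm up.
- tipbox: Bystander: clear pipette-tip box with grey lid, 85 x 120 x 57 mm. Origin: centre of the underside.
- vial: Bystander: small white bottle with blue cap, 36 mm across, 75 mm tall, standing. Origin: centre of the underside.
- carton: Bystander: small white and red reagent carton lying flat, 70 x 100 x 35 mm. Origin: centre of the underside.
- cart0: One of three alike used reagent cartridges: white plastic block, 62 (x) x 30 (y) x 26 (z) mm, about 45 g, lying loose on the tray at the start. Origin: centre of the underside.
- cart1: One of three alike used reagent cartridges: white plastic block, 62 (x) x 30 (y) x 26 (z) mm, about 45 g, lying loose on the tray at the start. Origin: centre of the underside.
- cart2: One of three alike used reagent cartridges: white plastic block, 62 (x) x 30 (y) x 26 (z) mm, about 45 g, lying loose on the tray at the start. Origin: centre of the underside.
Not all that is in view belongs to the job. Leave any turquoise look-alike of the cart1 alone.

How it is judged:
On the way, in this order (a step that is already met when the one before it is completed fails the run):
1. the tray is lifted off the bench with all three cartridges on it (height (world z) of tray above 0.05 m and angle between tray's own z axis and vertical below 0.3 rad and x of cart0 in the frame of tray between -0.1 and 0.1 m and y of cart0 in the frame of tray between -0.08 and 0.08 m and z of cart0 in the frame of tray between -0.005 and 0.04 m and x of cart1 in the frame of tray between -0.1 and 0.1 m and y of cart1 in the frame of tray between -0.08 and 0.08 m and z of cart1 in the frame of tray between -0.005 and 0.04 m and x of cart2 in the frame of tray between -0.1 and 0.1 m and y of cart2 in the frame of tray between -0.08 and 0.08 m and z of cart2 in the frame of tray between -0.005 and 0.04 m), for 0.2 s.
2. all three cartridges lie in the bin while the tray is still held up (height (world z) of tray_grip above 0.14 m and x of cart0 in the frame of bin between -0.11 and 0.11 m and y of cart0 in the frame of bin between -0.11 and 0.11 m and height (world z) of each of cart0, cart1, cart2 below 0.085 m and x of cart1 in the frame of bin between -0.11 and 0.11 m and y of cart1 in the frame of bin between -0.11 and 0.11 m and x of cart2 in the frame of bin between -0.11 and 0.11 m and y of cart2 in the frame of bin between -0.11 and 0.11 m), for 0.2 s.
At the end, for the whole second after the job is handed in: All three cartridges lie at rest inside the bin, below its rim; the tray stands flat and upright on the mat, its centre within 30 mm of the mat's centre along each side, its sides parallel to the mat's within 0.2 rad (either way round), at rest and released (x of cart0 in the frame of bin between -0.11 and 0.11 m and y of cart0 in the frame of bin between -0.11 and 0.11 m and height (world z) of each of cart0, cart1, cart2 below 0.085 m and x of cart1 in the frame of bin between -0.11 and 0.11 m and y of cart1 in the frame of bin between -0.11 and 0.11 m and x of cart2 in the frame of bin between -0.11 and 0.11 m and y of cart2 in the frame of bin between -0.11 and 0.11 m and x of tray in the frame of mat between -0.03 and 0.03 m and y of tray in the frame of mat between -0.03 and 0.03 m and z of tray in the frame of mat below 0.01 m and angle between tray's own z axis and vertical below 0.06 rad and angle between the x axis of tray and the x axis of mat, either way round below 0.2 rad and linear speed of tray below 0.02 m/s and contact force between the fingers and tray below 0.1 N and linear speed of each of cart0, cart1, cart2 below 0.03 m/s); the robot touches nothing.
It fails at once if a cartridge is touched with the gripper (contact force between the fingers and cart0 above 0.5 N or contact force between the fingers and cart1 above 0.5 N or contact force between the fingers and cart2 above 0.5 N).
It fails at once if a cartridge falls on the bench ((height (world z) of cart0 below 0.03 m and horizontal distance between cart0 and bin above 0.175 m and distance between cart0 and tray above 0.14 m) or (height (world z) of cart1 below 0.03 m and horizontal distance between cart1 and bin above 0.175 m and distance between cart1 and tray above 0.14 m) or (height (world z) of cart2 below 0.03 m and horizontal distance between cart2 and bin above 0.175 m and distance between cart2 and tray above 0.14 m)).
It fails at once if a bystander is moved by more than 20 mm (distance of any of tipbox, vial, carton from where it was at the start of the episode above 0.02 m).
It also fails if it takes over 72 s, if anything falls off the work surface, if the arm or the gripper's body presses on something with over 40 N, if the wrist force passes 120 N, or if a joint passes its speed limit or range.

### The arm

A 7-joint arm with a two-finger parallel gripper is mounted at the origin on the work surface. World frame = base frame: x ahead of the robot, y to its left, z up, the work surface at z = 0. Lengths are in m, angles in rad, forces in N, time in s.
With the tool pointing down it reaches from about 0.35 to 0.9 m from the base axis. Payload 8.1 kg.
Tool frame: the origin (TCP) lies midway between the tips of the shut fingers; the grasp point (between the pads) lies 19 mm behind it (arm.hold_point_z is the z of the grasp point in the tool frame, in m); z points along the fingers, y is the line along which they close (so a half turn about z gives the same grasp; the last joint's range is limited). The gripper opens to 92 mm and grips with 3 to 60 N. Pads are 19 mm wide; open, the fingers measure 130 mm over their backs; the gripper's body (75 mm by 190 mm) begins 47 mm behind the grasp point.
Start: joints at [1.125, 0.434, 0.025, 1.573, -0.012, 1.134, -0.075], TCP at [0.21, -0.589, 0.227] pointing down, gripper open.
Joint ranges: [-2.62, 2.62], [-0.44, 2.09], [-1.27, 1.32], [0.08, 2.57], [-1.32, 4.46], [0.12, 2], [-2.74, 2.74]. Speed limits (rad/s): [2.22, 2.22, 3.01, 3.01, 3.14, 3.14, 3.14].

### API

Orientations are given as a rotation vector (axis times angle).
In Python, from cell import arm, get_image, camera_params, job gives the robot as it stands.
- The arm moves only by the tool send_rows, never from a script. Its argument "deltas" is a list of rows, each a list of 3 entries, a list of its own where there are three numbers: the shift along the world's x, y, z in m, then the turn, a rotation vector about the world's x, y, z in rad, then the finger opening in m, from 0 to 0.0918. In form: [[[tx, ty, tz], [ax, ay, az], gripper], ...]. A call has exactly 10 rows; each row shifts and turns the commanded pose from where the row before left it; what a row does not reach is not made up. A row lasts 1/10 s, in which the tool goes at most 50 mm and 8.59 degrees, less where a joint would pass 70% of its speed; a pose out of reach is approached as far as the arm can. A call with a gripper value outside its range is refused whole. The fingers move at their own pace and stop on an object; "force" is the grip in N (left out, the last holds). Time passes only in rows, so rows that do not move let the fingers close, or fill a call up. It gives the time, the measured TCP pose, the force and the opening at its end, in the units of the state.
- arm.observe(): the state, without advancing time (a new reading comes with each control period).
- get_image(name): name is "scene" or "top" or "wrist"; returns the picture (400x640x3 uint8, red, green, blue); there is no depth.
- camera_params(name): a dict with "fov_y" (degrees; the focal length in pixels is half the picture's height over the tangent of half this angle, whatever the lens; pixels are square), "cx", "cy" (the principal point, pixels), "rvec" (rotation vector, rad) and "tvec" (3), from world to camera coordinates, as OpenCV has them. Camera axes: x right, y down, z forward; pixel columns grow to the right and rows downward; lengths in m; the calibration is good to about 2 mm. The wrist camera is an equidistant fisheye: a pixel r from the principal point sees the ray r / f radians off the axis. A picture is of the moment at which its call begins: read the wrist's pose just before it. camera_params takes no time and is no camera call; for the wrist camera it gives the pose at the moment of the call.
- job.sign_off(): hands the job in, once; it reports no verdict.
The state is a dict: "clock": time; "joints": joint angles; "dq": joint speeds; "joint_efforts": joint torques, N m; "position": TCP position; "ee_rot": TCP orientation; "force": force on the tool from outside, world axes, zero at the start; "ft_torque": the same for the moment, N m; "width": opening from 0.0 (shut) to 1.0 (fully open).
Only numpy, scipy, OpenCV 4.12 (cv2) and the standard library are available. Lean on these libraries where they do the work, as an engineer would, in place of code of your own. Each camera call takes 0.05 s, during which the arm holds its last target. There are 200 camera calls.

## Working session

There is one attempt and no reset: what is moved stays moved. The work goes in short steps, Python scripts to look and compute and a tool call to move; the robot and the scene stay as the last step left them, time stands still between calls to the robot, and variables do not carry over. Pictures are saved under pics/ and viewed, on a budget of 10 in all, crops included, one or two more only if the job needs it, and the job is handed in when it is done.

Besides the shell and the picture viewer there is one more tool, called after "Call:" as a command line: name --argument value ..., lists and objects as JSON in quotes. send_rows: Moves the arm, as the interface text tells. Its arguments: {"type":"object","properties":{"deltas":{"type":"array","items":{"type":"array"}},"force":{"type":"number"}},"required":["deltas"]}

```bash
mkdir -p pics; ls
python3 - <<'E'
from cell import arm,get_image,camera_params
import cv2,numpy as np
print(arm.observe())
for n in("top","scene"):
    print(n,camera_params(n))
    cv2.imwrite(f"pics/{n}0.png",get_image(n)[:,:,::-1])
E
```

```text
pics
{'clock': 0.0, 'joints': array([ 1.12541271,  0.43521533,  0.02494969,  1.57409098, -0.0116158 ,
        1.13401086, -0.07508949]), 'dq': array([-0.00065402, -0.00039295,  0.00032458,  0.00033152,  0.00091314,
        0.00178867, -0.00084317]), 'joint_efforts': array([-3.34879610e-05, -6.67852378e+01,  9.85498242e-01, -3.14455855e+01,
       -6.04852522e-02,  4.28826793e-02,  1.24040762e-04]), 'position': array([ 0.20985922, -0.58816708,  0.22595183]), 'ee_rot': array([-3.09406578e+00, -5.35480405e-01,  6.05950839e-04]), 'force': array([ 1.45136068, -0.20369428,  0.41402726]), 'ft_torque': array([ 0.05129457, -0.04255491, -0.00276532]), 'width': 0.9988900733744265}
top {'fov_y': 44.93966213396704, 'cx': 321.06509388785935, 'cy': 203.38738682444153, 'rvec': array([ 2.11240051, -2.14833703,  0.19230512]), 'tvec': array([-0.00437834,  0.56760187,  1.08737816])}
scene {'fov_y': 43.56611021721921, 'cx': 321.27927094555804, 'cy': 200.26267776313472, 'rvec': array([ 1.45201714,  1.88644239, -0.99610616]), 'tvec': array([ 0.17140583, -0.23805159,  1.59650469])}
```

View pics/top0.png

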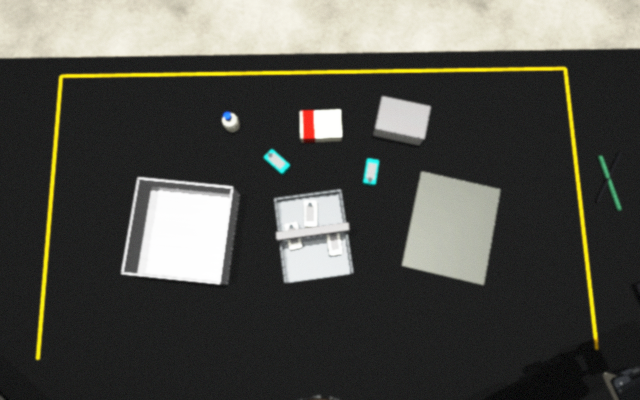

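View pics/scene0.png

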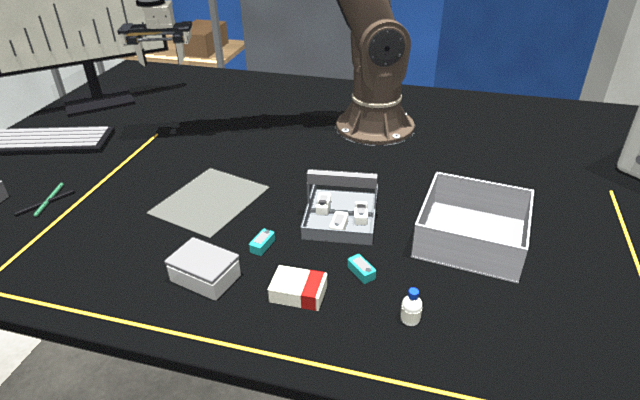

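The top view has the bin at upper left (rim corners about (138,178), (240,186), (228,285), (122,273)), the tray in the middle with its handle from (277,235) to (349,227), and the mat on the right. The open edge faces the robot, at the bottom of the picture. The scene view confirms that the walled back faces away from the robot. I'll cast these points and check them against the given sizes.

```bash
cat > h.py <<'E'
import cv2,numpy as np
from cell import arm,get_image,camera_params
from scipy.spatial.transform import Rotation as R
def cast(n,px,z,P=None):
    p=P or camera_params(n); f=200/np.tan(np.radians(p['fov_y']/2))
    M=R.from_rotvec(p['rvec']).as_matrix(); c=-M.T@p['tvec']
    px=np.atleast_2d(np.array(px,float)); d=np.c_[(px[:,0]-p['cx'])/f,(px[:,1]-p['cy'])/f,np.ones(len(px))]@M
    return c+d*((z-c[2])/d[:,2])[:,None]
def quad(mask,seed):
    n,l=cv2.connectedComponents(mask.astype(np.uint8)); m=(l==l[seed[1],seed[0]]).astype(np.uint8)
    c=max(cv2.findContours(m,0,cv2.CHAIN_APPROX_NONE)[0],key=cv2.contourArea)
    h=cv2.convexHull(c)
    for e in range(2,25):
        a=cv2.approxPolyDP(h,e,True)
        if len(a)<=4: break
    return a[:,0]
def rep(name,q):
    c=q.mean(0); e=np.roll(q,-1,0)-q
    print(name,'c',c.round(4),'len',np.linalg.norm(e,axis=1).round(3),'ang',np.degrees(np.arctan2(e[:,1],e[:,0])).round(1))
E
python3 - <<'E'
from h import *
I=get_image("top"); g=I.max(2)
for nm,s,z,hand in(("mat",(450,230),.004,[(421,172),(500,187),(485,285),(403,265)]),
   ("bin",(190,230),.09,[(138,178),(240,186),(228,285),(122,273)]),
   ("tray",(300,270),.034,[(274,198),(341,190),(354,274),(285,283)])):
    rep(nm+" hand",cast("top",hand,z))
    q=quad(g>70,s); print(q.tolist()); rep(nm+" mask",cast("top",q,z))
print("handle",cast("top",[(277,235),(349,227),(276,232),(350,229)],.12))
# handle mask in top: rows of bright band at columns
for x in (280,295,325,345):
    print(x,g[218:246,x])
p=cast("scene",[(307,172),(377,175)],.12);print(p)
print("far things",cast("top",[(230,125),(320,125),(402,118)],.04))
print(camera_params("wrist"))
E
```

```text
mat hand c [ 0.5136 -0.3321  0.004 ] len [0.197 0.244 0.199 0.235] ang [-102.1  166.9   75.3  -13.6]
[[421, 171], [500, 189], [484, 284], [401, 265]]
mat mask c [ 0.5136 -0.3303  0.004 ] len [0.198 0.237 0.201 0.238] ang [-104.2  166.1   76.1  -14.7]
bin hand c [0.5057 0.2995 0.09  ] len [0.235 0.224 0.237 0.216] ang [-95.5 173.9  82.7  -6.5]
[[138, 176], [233, 186], [227, 283], [120, 273]]
bin mask c [0.5081 0.3052 0.09  ] len [0.22  0.219 0.238 0.222] ang [-97.1 177.4  83.8  -7.5]
tray hand c [0.4935 0.0052 0.034 ] len [0.162 0.202 0.162 0.203] ang [ -84.  -172.8   96.4    7.2]
[[340, 189], [353, 272], [284, 282], [273, 199]]
tray mask c [0.4953 0.0075 0.034 ] len [0.199 0.162 0.198 0.162] ang [-172.6   97.2    7.4  -82.3]
handle [[ 0.48659461  0.08364776  0.12      ]
 [ 0.50151869 -0.07381783  0.12      ]
 [ 0.49320756  0.08582331  0.12      ]
 [ 0.49708086 -0.07588392  0.12      ]]
280 [202 202 202 199 198 195 189 183 181 181 178 180 176 190 219 229 231 230
 230 230 212 155  89  56  57  65  85  93]
295 [236 237 236 243 251 254 254 254 253 246 234 225 227 230 228 230 232 228
 210 147  90  84  90 112 143 189 234 250]
325 [235 236 235 236 236 234 229 220 224 229 230 230 230 229 206 141  97  95
 100  98 110 125 139 143 159 193 226 235]
345 [112 118 137 149 175 211 228 230 229 228 228 211 159  94  68  72  93 116
 134 140 158 183 196 203 203 204 203 207]
[[ 0.50896554 -0.07167127  0.12      ]
 [ 0.48295764  0.08511104  0.12      ]]
far things [[ 0.76761152  0.20524251  0.04      ]
 [ 0.76400531 -0.01471312  0.04      ]
 [ 0.77866523 -0.2160866   0.04      ]]
{'fov_y': 65.70646984690485, 'cx': 319.27965368557324, 'cy': 201.06612649706543, 'rvec': array([-2.34841105,  1.65422762,  0.26571141]), 'tvec': array([-0.62446086, -0.03977451,  0.3932586 ])}
```

Sizes agree: mat 0.237 x 0.20, tray 0.20 x 0.162, and both cameras put the handle centre at about (0.495, 0.006). Tray yaw is about +7.3°, mat about (0.514, -0.330) at yaw -14°, bin about (0.510, 0.309) at yaw -7°. In the bin mask one corner took in the outer wall, so I used the diagonal of the good corners. Moving over the handle needs +77.7° about z.

Call:
send_rows --deltas '[[[0.01425,0.0297,-0.0023],[0,0,0.0678],0.0915],[[0.01425,0.0297,-0.0023],[0,0,0.0678],0.0915],[[0.01425,0.0297,-0.0023],[0,0,0.0678],0.0915],[[0.01425,0.0297,-0.0023],[0,0,0.0678],0.0915],[[0.01425,0.0297,-0.0023],[0,0,0.0678],0.0915],[[0.01425,0.0297,-0.0023],[0,0,0.0678],0.0915],[[0.01425,0.0297,-0.0023],[0,0,0.0678],0.0915],[[0.01425,0.0297,-0.0023],[0,0,0.0678],0.0915],[[0.01425,0.0297,-0.0023],[0,0,0.0678],0.0915],[[0.01425,0.0297,-0.0023],[0,0,0.0678],0.0915]]' --force 50

```text
clock: 1.15
position: [0.3528, -0.2904, 0.2036]
ee_rot: [2.739, 1.538, -0.0]
force: [0.6, 0.2, 0.1]
width: 0.995
```

Call:
send_rows --deltas '[[[0.01425,0.0297,-0.0023],[0,0,0.0678],0.0915],[[0.01425,0.0297,-0.0023],[0,0,0.0678],0.0915],[[0.01425,0.0297,-0.0023],[0,0,0.0678],0.0915],[[0.01425,0.0297,-0.0023],[0,0,0.0678],0.0915],[[0.01425,0.0297,-0.0023],[0,0,0.0678],0.0915],[[0.01425,0.0297,-0.0023],[0,0,0.0678],0.0915],[[0.01425,0.0297,-0.0023],[0,0,0.0678],0.0915],[[0.01425,0.0297,-0.0023],[0,0,0.0678],0.0915],[[0.01425,0.0297,-0.0023],[0,0,0.0678],0.0915],[[0.01425,0.0297,-0.0023],[0,0,0.0678],0.0915]]'

```text
clock: 2.15
position: [0.4954, 0.0065, 0.1806]
ee_rot: [2.072, 2.361, -0.0]
force: [1.1, -0.3, 0.0]
width: 0.994
```

Run:
```python
from h import *
o=arm.observe();print(o['clock'],o['position'],o['joints'].round(3),o['width'])
print(R.from_rotvec(o['ee_rot']).as_matrix().round(3))
cv2.imwrite("pics/w1.png",get_image("wrist")[:,:,::-1])
```

```text
2.15 [0.49536601 0.00647371 0.18056375] [ 0.313  0.33  -0.547  1.909  0.207  0.959 -0.199] 0.9938025267341373
[[-0.13   0.992 -0.   ]
 [ 0.992  0.13  -0.   ]
 [-0.    -0.    -1.   ]]
```

View pics/w1.png

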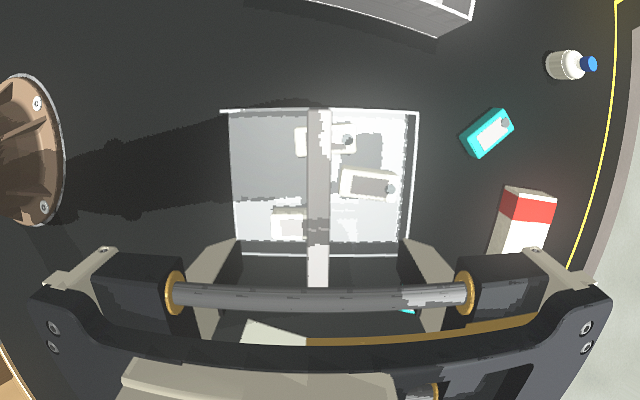

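The bar (columns 308–330) lies midway between the fingers (about 210 and 430) and is parallel to the tool, so I'll descend, grip and lift.

Call:
send_rows --deltas '[[[0,0,-0.012],[0,0,0],0.0915],[[0,0,-0.012],[0,0,0],0.0915],[[0,0,-0.012],[0,0,0],0.0915],[[0,0,-0.012],[0,0,0],0.0915],[[0,0,-0.012],[0,0,0],0.0915],[[0,0,-0.012],[0,0,0],0.0915],[[0,0,-0.011],[0,0,0],0.0915],[[0,0,-0.011],[0,0,0],0.0915],[[0,0,0],[0,0,0],0.0915],[[0,0,0],[0,0,0],0.0915]]'

```text
clock: 3.2
position: [0.495, 0.0055, 0.0866]
ee_rot: [-2.074, -2.359, 0.0]
force: [0.3, 0.0, -0.2]
width: 0.995
```

Call:
send_rows --deltas '[[[0,0,0],[0,0,0],0.0],[[0,0,0],[0,0,0],0.0],[[0,0,0],[0,0,0],0.0],[[0,0,0],[0,0,0],0.0],[[0,0,0],[0,0,0],0.0],[[0,0,0],[0,0,0],0.0],[[0,0,0],[0,0,0],0.0],[[0,0,0],[0,0,0],0.0],[[0,0,0],[0,0,0],0.0],[[0,0,0],[0,0,0],0.0]]' --force 50

```text
clock: 4.2
position: [0.495, 0.0053, 0.0867]
ee_rot: [-2.075, -2.359, 0.0]
force: [0.2, 0.1, -0.2]
width: 0.193
```

Opening is 17.8 mm, so the bar is held. Now a gentle lift.

Call:
send_rows --deltas '[[[0,0,0.003],[0,0,0],0.0],[[0,0,0.006],[0,0,0],0.0],[[0,0,0.01],[0,0,0],0.0],[[0,0,0.013],[0,0,0],0.0],[[0,0,0.013],[0,0,0],0.0],[[0,0,0.013],[0,0,0],0.0],[[0,0,0.013],[0,0,0],0.0],[[0,0,0.013],[0,0,0],0.0],[[0,0,0.013],[0,0,0],0.0],[[0,0,0.013],[0,0,0],0.0]]'

```text
clock: 5.2
position: [0.495, 0.0053, 0.1979]
ee_rot: [2.075, 2.359, 0.0]
force: [0.3, -0.0, -4.7]
width: 0.194
```

Call:
send_rows --deltas '[[[0,0,0.013],[0,0,0],0.0],[[0,0,0.013],[0,0,0],0.0],[[0,0,0.012],[0,0,0],0.0],[[0,0,0.009],[0,0,0],0.0],[[0,0,0.006],[0,0,0],0.0],[[0,0,0.003],[0,0,0],0.0],[[0,0,0],[0,0,0],0.0],[[0,0,0],[0,0,0],0.0],[[0,0,0],[0,0,0],0.0],[[0,0,0],[0,0,0],0.0]]'

```text
clock: 6.2
position: [0.4949, 0.0053, 0.2524]
ee_rot: [-2.075, -2.359, 0.001]
force: [0.4, 1.0, -4.8]
width: 0.194
```

Run:
```python
from h import *
o=arm.observe();print(o['clock'],o['position'],o['joints'].round(3),o['width'],o['force'],o['ft_torque'])
cv2.imwrite("pics/s2.png",get_image("scene")[:,:,::-1])
q=cast("top",[(138,177),(233,186),(121,273)],.09);print(q,(q[1]+q[2])/2)
```

```text
6.2 [0.49486874 0.00531493 0.25238412] [ 0.342  0.256 -0.563  1.808  0.151  1.12  -0.144] 0.19354736406782994 [ 0.36477916  1.01705156 -4.75353458] [-0.00070117 -0.07345308  0.01347725]
[[0.62873721 0.40436499 0.09      ]
 [0.60403877 0.18659805 0.09      ]
 [0.41143485 0.43114193 0.09      ]] [0.50773681 0.30886999 0.09      ]
```

View pics/s2.png

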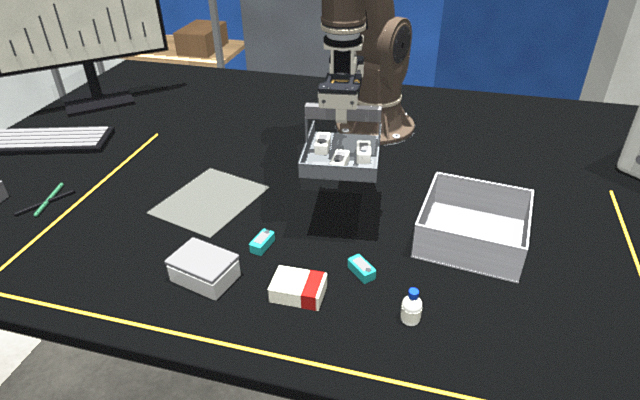

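All three cartridges are on the tray, which is level at about 0.166 m. Bin centre is (0.508, 0.309). I'll carry the tray so its lip ends up over the bin, with the TCP at about (0.652, 0.328).

Call:
send_rows --deltas '[[[0.0016,0.0032,0],[0,0,0],0.0],[[0.0031,0.0065,0],[0,0,0],0.0],[[0.0055,0.0113,0],[0,0,0],0.0],[[0.0079,0.0162,0],[0,0,0],0.0],[[0.0094,0.0194,0],[0,0,0],0.0],[[0.0102,0.021,0],[0,0,0],0.0],[[0.011,0.0226,0],[0,0,0],0.0],[[0.011,0.0226,0],[0,0,0],0.0],[[0.011,0.0226,0],[0,0,0],0.0],[[0.011,0.0226,0],[0,0,0],0.0]]'

```text
clock: 7.25
position: [0.5772, 0.1757, 0.2526]
ee_rot: [-2.074, -2.359, -0.001]
force: [0.5, 0.3, -3.6]
width: 0.19
```

Call:
send_rows --deltas '[[[0.011,0.0226,0],[0,0,0],0.0],[[0.011,0.0226,0],[0,0,0],0.0],[[0.011,0.0226,0],[0,0,0],0.0],[[0.0102,0.021,0],[0,0,0],0.0],[[0.0094,0.0194,0],[0,0,0],0.0],[[0.0079,0.0162,0],[0,0,0],0.0],[[0.0063,0.013,0],[0,0,0],0.0],[[0.0047,0.0097,0],[0,0,0],0.0],[[0.0031,0.0065,0],[0,0,0],0.0],[[0.001,0.0016,0],[0,0,0],0.0]]'

```text
clock: 8.25
position: [0.6522, 0.3297, 0.2524]
ee_rot: [-2.074, -2.359, 0.0]
force: [-0.1, -0.5, -2.4]
width: 0.193
```

Run:
```python
from h import *
o=arm.observe();print(o['clock'],o['position'],o['ee_rot'],o['joints'].round(3),o['width'],o['force'])
cv2.imwrite("pics/s3.png",get_image("scene")[:,:,::-1])
```

```text
8.25 [0.65221869 0.32967952 0.25235913] [-2.07364291e+00 -2.35926118e+00  1.50588585e-04] [-0.257  0.659 -0.538  1.194  0.325  1.371 -0.636] 0.19301193838918324 [-0.12895945 -0.45047184 -2.35590215]
```

View pics/s3.png

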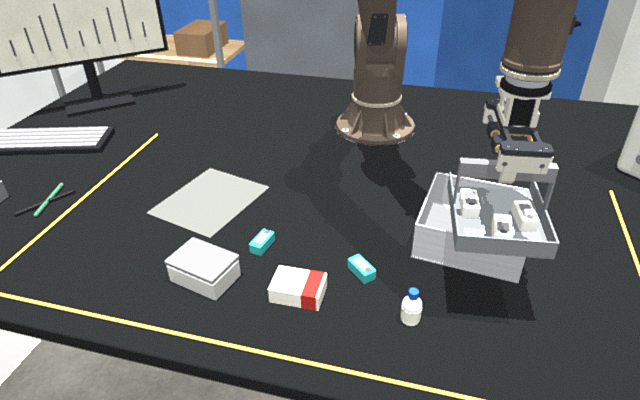

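All three cartridges are still aboard and the lip is above the bin. I'll tip about the tray's y with the lip held in place, 25° first.

Call:
send_rows --deltas '[[[-0.0044,-0.0006,0],[0.0056,-0.0433,0],0.0],[[-0.0044,-0.0006,0],[0.0056,-0.0433,0],0.0],[[-0.0044,-0.0006,0],[0.0056,-0.0433,0],0.0],[[-0.0044,-0.0006,0],[0.0056,-0.0433,0],0.0],[[-0.0044,-0.0006,0],[0.0056,-0.0433,0],0.0],[[-0.0044,-0.0006,0],[0.0056,-0.0433,0],0.0],[[-0.0044,-0.0006,0],[0.0056,-0.0433,0],0.0],[[-0.0044,-0.0006,0],[0.0056,-0.0433,0],0.0],[[-0.0044,-0.0006,0],[0.0056,-0.0433,0],0.0],[[-0.0044,-0.0006,0],[0.0056,-0.0433,0],0.0]]'

```text
clock: 9.3
position: [0.6079, 0.3214, 0.2531]
ee_rot: [1.86, 2.112, 0.471]
force: [0.5, -0.2, -3.9]
width: 0.195
```

Run:
```python
from h import *
o=arm.observe();print(o['clock'],o['position'],o['joints'].round(3),o['width'],o['force'])
print(R.from_rotvec(o['ee_rot']).as_matrix().round(3))
```

```text
9.3 [0.60793768 0.32143252 0.25307121] [-0.322  0.357 -0.481  1.755  0.6    0.785 -0.992] 0.19546052014238147 [ 0.49657787 -0.16032858 -3.92278328]
[[-0.126  0.898  0.421]
 [ 0.992  0.114  0.054]
 [ 0.     0.424 -0.905]]
```

Call:
send_rows --deltas '[[[-0.0043,-0.0006,0],[0.0045,-0.0346,0],0.0],[[-0.0043,-0.0006,0],[0.0045,-0.0346,0],0.0],[[-0.0043,-0.0006,0],[0.0045,-0.0346,0],0.0],[[-0.0043,-0.0006,0],[0.0045,-0.0346,0],0.0],[[-0.0043,-0.0006,0],[0.0045,-0.0346,0],0.0],[[-0.0043,-0.0006,0],[0.0045,-0.0346,0],0.0],[[-0.0043,-0.0006,0],[0.0045,-0.0346,0],0.0],[[-0.0043,-0.0006,0],[0.0045,-0.0346,0],0.0],[[-0.0043,-0.0006,0],[0.0045,-0.0346,0],0.0],[[-0.0043,-0.0006,0],[0.0045,-0.0346,0],0.0]]'

```text
clock: 10.3
position: [0.5652, 0.316, 0.2535]
ee_rot: [1.659, 1.884, 0.785]
force: [0.8, 0.1, -2.2]
width: 0.192
```

Run:
```python
from h import *
o=arm.observe();print(o['clock'],o['position'],o['joints'].round(3),o['width'],o['force'])
print(R.from_rotvec(o['ee_rot']).as_matrix().round(3))
a=get_image("scene");b=get_image("top")
cv2.imwrite("pics/s4.png",np.hstack([a[120:330,300:600],b[140:350,80:380]])[:,:,::-1])
```

```text
10.3 [0.56516588 0.31595887 0.25352621] [-0.606  0.221 -0.312  2.141  1.351  0.593 -1.875] 0.1920785314478966 [ 0.81929961  0.12539273 -2.16855807]
[[-0.127  0.7    0.703]
 [ 0.992  0.088  0.091]
 [ 0.002  0.709 -0.705]]
```

View pics/s4.png

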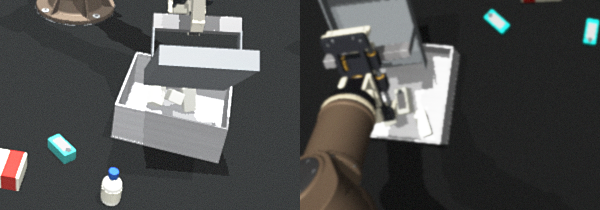

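At least two cartridges are visible in the bin, and the rest is hidden by the tray and arm. I'll hold a moment and check with the wrist camera.

Call:
send_rows --deltas '[[[0,0,0],[0.0045,-0.0346,0],0.0],[[0,0,0],[0.0045,-0.0346,0],0.0],[[0,0,0],[0,0,0],0.0],[[0,0,0],[0,0,0],0.0],[[0,0,0],[0,0,0],0.0],[[0,0,0],[0,0,0],0.0],[[0,0,0],[0,0,0],0.0],[[0,0,0],[0,0,0],0.0],[[0,0,0],[0,0,0],0.0],[[0,0,0],[0,0,0],0.0]]'

```text
clock: 11.4
position: [0.5653, 0.3166, 0.2527]
ee_rot: [1.617, 1.838, 0.838]
force: [1.0, 0.2, -2.2]
width: 0.195
```

Run:
```python
from h import *
o=arm.observe();print(o['clock'],o['position'],o['joints'].round(3),o['width'],o['force'])
cv2.imwrite("pics/w5.png",np.vstack([get_image("wrist"),np.hstack([get_image("scene")[120:320,300:620],get_image("top")[140:340,60:380]])])[:,:,::-1])
```

```text
11.4 [0.56533291 0.3165645  0.25272233] [-0.639  0.231 -0.308  2.192  1.532  0.633 -2.074] 0.19482890549703266 [ 0.98414687  0.23606064 -2.22901417]
```

View pics/w5.png

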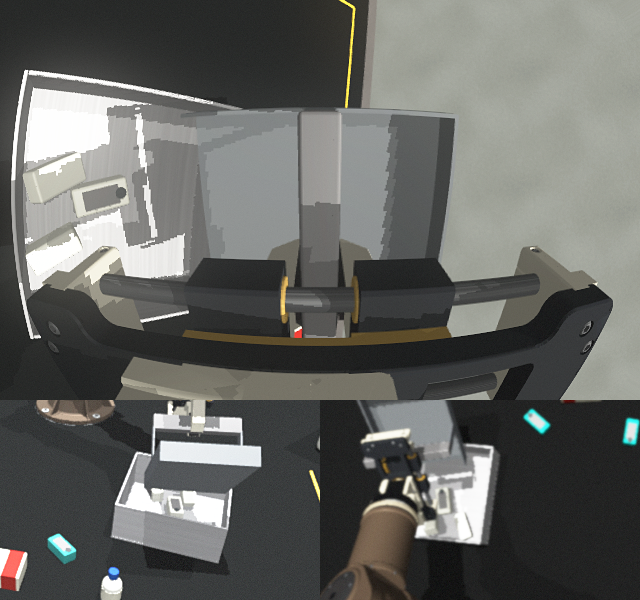

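The wrist view shows all three cartridges in the bin, at (55,178), (97,195) and (50,250), with the tray empty. The force fits 0.26 kg. Now I'll rise and level out.

Call:
send_rows --deltas '[[[0,0,0.01],[0,0,0],0.0],[[0.002,0,0.01],[0,0,0],0.0],[[0.004,0,0.01],[-0.0055,0.0425,0],0.0],[[0.004,0,0.01],[-0.0055,0.0425,0],0.0],[[0.004,0,0.01],[-0.0055,0.0425,0],0.0],[[0.004,0,0],[-0.0055,0.0425,0],0.0],[[0.004,0,0],[-0.0055,0.0425,0],0.0],[[0.004,0,0],[-0.0055,0.0425,0],0.0],[[0.004,0,0],[-0.0055,0.0425,0],0.0],[[0.004,0,0],[-0.0055,0.0425,0],0.0]]'

```text
clock: 12.55
position: [0.5993, 0.3162, 0.3026]
ee_rot: [1.819, 2.068, 0.539]
force: [0.1, 0.5, -2.7]
width: 0.194
```

Call:
send_rows --deltas '[[[0.004,0,0],[-0.0055,0.0425,0],0.0],[[0.004,0,0],[-0.0055,0.0425,0],0.0],[[0,0,0],[-0.0055,0.0425,0],0.0],[[0,0,0],[-0.0055,0.0425,0],0.0],[[0,0,0],[-0.0055,0.0425,0],0.0],[[0,0,0],[-0.0055,0.0425,0],0.0],[[0,0,0],[-0.0055,0.0425,0],0.0],[[0,0,0],[-0.0055,0.0425,0],0.0],[[0,0,0],[-0.0055,0.0425,0],0.0],[[0,0,0],[-0.0055,0.0425,0],0.0]]'

```text
clock: 13.55
position: [0.6073, 0.3162, 0.3026]
ee_rot: [2.038, 2.317, 0.094]
force: [0.2, 0.7, -2.5]
width: 0.192
```

Run:
```python
from h import *
o=arm.observe();print(o['clock'],o['position'],o['joints'].round(3),o['width'],o['force'])
print(R.from_rotvec(o['ee_rot']).as_matrix().round(3))
I=get_image("top");g=I.max(2)
q=quad(g>70,(450,230)); q2=cast("top",q,.004); print(q.tolist());rep("mat",q2)
# target: TCP level, tool y along mat yaw -14.2deg
a=np.radians(-14.3); T=np.array([[np.sin(a)*1,np.cos(a),0],[np.cos(a),-np.sin(a),0],[0,0,-1]])
T=np.c_[[-np.sin(-a)*-1*1,0,0],[0,0,0],[0,0,0]] if 0 else np.column_stack([[-np.sin(a),np.cos(a),0],[np.cos(a),np.sin(a),0],[0,0,-1]])
print(T.round(3),(R.from_matrix(T)*R.from_rotvec(o['ee_rot']).inv()).as_rotvec())
```

```text
13.55 [0.60730557 0.31620406 0.30260695] [-0.306  0.483 -0.436  1.345  0.251  1.291 -0.625] 0.1919492821541416 [ 0.20112684  0.67457468 -2.48514655]
[[-0.127  0.989  0.081]
 [ 0.992  0.127  0.01 ]
 [-0.     0.082 -0.997]]
[[421, 171], [500, 189], [483, 285], [401, 265]]
mat c [ 0.513  -0.3296  0.004 ] len [0.198 0.24  0.199 0.238] ang [-104.2  165.6   75.3  -14.7]
[[ 0.247  0.969  0.   ]
 [ 0.969 -0.247  0.   ]
 [ 0.     0.    -1.   ]] [ 0.00544146  0.08204342 -0.37723479]
```

Call:
send_rows --deltas '[[[-0.0047,-0.0324,-0.003],[0.0003,0.0041,-0.0189],0.0],[[-0.0047,-0.0324,-0.003],[0.0003,0.0041,-0.0189],0.0],[[-0.0047,-0.0324,-0.003],[0.0003,0.0041,-0.0189],0.0],[[-0.0047,-0.0324,-0.003],[0.0003,0.0041,-0.0189],0.0],[[-0.0047,-0.0324,-0.003],[0.0003,0.0041,-0.0189],0.0],[[-0.0047,-0.0324,-0.003],[0.0003,0.0041,-0.0189],0.0],[[-0.0047,-0.0324,-0.003],[0.0003,0.0041,-0.0189],0.0],[[-0.0047,-0.0324,-0.003],[0.0003,0.0041,-0.0189],0.0],[[-0.0047,-0.0324,-0.003],[0.0003,0.0041,-0.0189],0.0],[[-0.0047,-0.0324,-0.003],[0.0003,0.0041,-0.0189],0.0]]'

```text
clock: 14.6
position: [0.5598, -0.009, 0.2727]
ee_rot: [2.268, 2.131, 0.051]
force: [-0.3, 1.0, -2.8]
width: 0.193
```

Call:
send_rows --deltas '[[[-0.0047,-0.0324,-0.007],[0.0003,0.0041,-0.0189],0.0],[[-0.0047,-0.0324,-0.007],[0.0003,0.0041,-0.0189],0.0],[[-0.0047,-0.0324,-0.007],[0.0003,0.0041,-0.0189],0.0],[[-0.0047,-0.0324,-0.007],[0.0003,0.0041,-0.0189],0.0],[[-0.0047,-0.0324,-0.007],[0.0003,0.0041,-0.0189],0.0],[[-0.0047,-0.0324,-0.007],[0.0003,0.0041,-0.0189],0.0],[[-0.0047,-0.0324,-0.007],[0.0003,0.0041,-0.0189],0.0],[[-0.0047,-0.0324,-0.007],[0.0003,0.0041,-0.0189],0.0],[[-0.0047,-0.0324,-0.007],[0.0003,0.0041,-0.0189],0.0],[[-0.0047,-0.0324,-0.007],[0.0003,0.0041,-0.0189],0.0]]'

```text
clock: 15.6
position: [0.5128, -0.3328, 0.2025]
ee_rot: [2.481, 1.925, 0.003]
force: [-0.1, 0.2, -2.5]
width: 0.196
```

Run:
```python
from h import *
o=arm.observe();print(o['clock'],o['position'],o['joints'].round(3),o['width'],o['force'])
a=np.radians(-14.4); T=np.column_stack([[-np.sin(a),np.cos(a),0],[np.cos(a),np.sin(a),0],[0,0,-1]])
print((R.from_matrix(T)*R.from_rotvec(o['ee_rot']).inv()).as_rotvec())
```

```text
15.6 [ 0.51281797 -0.33282636  0.20248419] [ 0.615  0.441 -0.18   1.629  0.086  1.076  0.16 ] 0.1956527443491442 [-0.07619729  0.20193328 -2.50008753]
[ 0.00030478  0.00243317 -0.00035836]
```

Over the mat and level to 0.0024 rad. I'll lower to just above contact (TCP z 0.0907).

Call:
send_rows --deltas '[[[0,0.002,-0.012],[0,0.0024,0],0.0],[[0,0,-0.013],[0,0,0],0.0],[[0,0,-0.013],[0,0,0],0.0],[[0,0,-0.013],[0,0,0],0.0],[[0,0,-0.013],[0,0,0],0.0],[[0,0,-0.013],[0,0,0],0.0],[[0,0,-0.012],[0,0,0],0.0],[[0,0,-0.009],[0,0,0],0.0],[[0,0,-0.006],[0,0,0],0.0],[[0,0,-0.003],[0,0,0],0.0]]'

```text
clock: 16.6
position: [0.5133, -0.3294, 0.0951]
ee_rot: [-2.481, -1.926, -0.0]
force: [-0.4, 0.1, -1.7]
width: 0.194
```

Call:
send_rows --deltas '[[[0,0,-0.001],[0,0,0],0.0],[[0,0,-0.001],[0,0,0],0.0],[[0,0,-0.001],[0,0,0],0.0],[[0,0,-0.001],[0,0,0],0.0],[[0,0,-0.0005],[0,0,0],0.0],[[0,0,0],[0,0,0],0.0],[[0,0,0],[0,0,0],0.0],[[0,0,0],[0,0,0],0.0],[[0,0,0],[0,0,0],0.0],[[0,0,0],[0,0,0],0.0]]'

```text
clock: 17.6
position: [0.5134, -0.3295, 0.0913]
ee_rot: [-2.481, -1.926, -0.001]
force: [-0.8, 0.2, -2.5]
width: 0.195
```

Run:
```python
from h import *
o=arm.observe();print(o['clock'],o['position'],o['force'],o['ft_torque'])
cv2.imwrite("pics/7.png",np.vstack([get_image("scene")[120:380,0:600],get_image("top")[140:340,20:620]])[:,:,::-1])
```

```text
17.6 [ 0.51336829 -0.32946841  0.09125101] [-0.81807024  0.1559589  -2.52820215] [-4.65479317e-02 -9.85628629e-02  1.29049769e-05]
```

View pics/7.png

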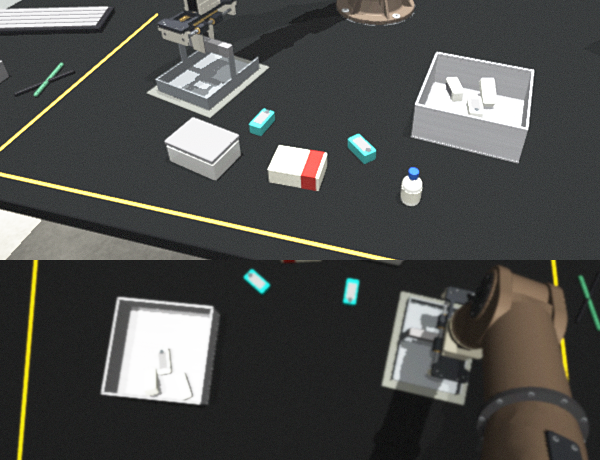

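All three cartridges are inside the bin, and the tray is square over the mat, just above contact. I'll lower the last millimetre in small steps.

Call:
send_rows --deltas '[[[0,0,-0.0005],[0,0,0],0.0],[[0,0,-0.0005],[0,0,0],0.0],[[0,0,0],[0,0,0],0.0],[[0,0,0],[0,0,0],0.0],[[0,0,0],[0,0,0],0.0],[[0,0,0],[0,0,0],0.0],[[0,0,0],[0,0,0],0.0],[[0,0,0],[0,0,0],0.0],[[0,0,0],[0,0,0],0.0],[[0,0,0],[0,0,0],0.0]]'

```text
clock: 18.7
position: [0.5134, -0.3294, 0.0908]
ee_rot: [-2.481, -1.927, -0.001]
force: [-3.6, 1.7, 5.8]
width: 0.192
```

Contact made (+5.8 N upward). Open the fingers, then retreat straight up.

Call:
send_rows --deltas '[[[0,0,0],[0,0,0],0.04],[[0,0,0],[0,0,0],0.06],[[0,0,0],[0,0,0],0.08],[[0,0,0],[0,0,0],0.09],[[0,0,0],[0,0,0],0.09],[[0,0,0],[0,0,0],0.09],[[0,0,0],[0,0,0],0.09],[[0,0,0],[0,0,0],0.09],[[0,0,0],[0,0,0],0.09],[[0,0,0],[0,0,0],0.09]]'

```text
clock: 19.7
position: [0.5133, -0.3294, 0.0902]
ee_rot: [-2.481, -1.926, -0.001]
force: [-0.3, -0.1, -0.5]
width: 0.968
```

Call:
send_rows --deltas '[[[0,0,0.005],[0,0,0],0.09],[[0,0,0.015],[0,0,0],0.09],[[0,0,0.02],[0,0,0],0.09],[[0,0,0.02],[0,0,0],0.09],[[0,0,0.02],[0,0,0],0.09],[[0,0,0.02],[0,0,0],0.09],[[0,0,0.02],[0,0,0],0.09],[[0,0,0.02],[0,0,0],0.09],[[0,0,0.01],[0,0,0],0.09],[[0,0,0],[0,0,0],0.09]]'

```text
clock: 20.7
position: [0.5141, -0.3298, 0.2418]
ee_rot: [2.48, 1.925, 0.002]
force: [0.2, 0.9, -0.3]
width: 0.982
```

Run:
```python
from h import *
o=arm.observe();print(o['clock'],o['position'],o['width'],o['force'])
cv2.imwrite("pics/8.png",np.vstack([get_image("wrist")[:, :600],get_image("top")[150:350,20:620]])[:,:,::-1])
cv2.imwrite("pics/9.png",cv2.resize(get_image("scene")[120:320,130:550],None,fx=1.8,fy=1.8)[:,:,::-1])
```

```text
20.7 [ 0.51406731 -0.3297702   0.24179041] 0.9821162105268667 [ 0.2495986   0.93312063 -0.26069671]
```

View pics/8.png

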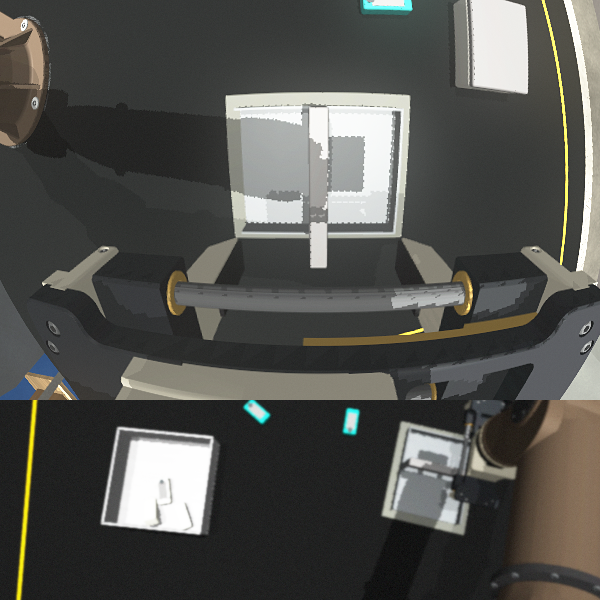

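View pics/9.png

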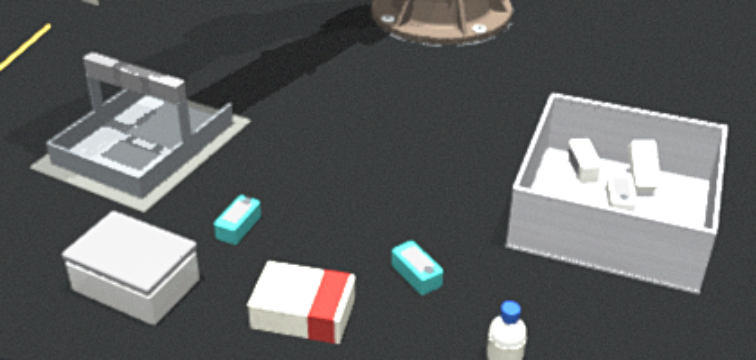

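The tray stands centred and square on the mat with an even margin, and is released. Three cartridges lie in the bin below the rim, and the bystanders look where they were. Handing in.

```bash
python3 -c "
from cell import job
print(job.sign_off())"
```

```text
the job is handed in; nothing more can be done
None
```

I carried the tray to the bin and tipped it in steps to about 49°. All three cartridges slid into the bin. I then set the empty tray on the mat, released it, backed off 150 mm and handed in the job at about 21 s.

- **Cartridges:** the last scene and top views show all three in the bin, below the rim.
- **Tray:** it stands upright, its sides parallel to the mat with an even margin all round. By the arm's own reading at release, (0.513, -0.329), it is within a few millimetres of the measured mat centre. I judged the final fit by eye, without a second measurement.
- **Released:** the gripper is open, and the tool force was back to within about 1 N of zero.
- **Bystanders:** the tip box, bottle and carton looked unmoved in the scene views, though I did not measure them.
- **Disagreements:** the first bin outline took in part of the outer wall, so I used its good corners instead. The force reading wandered by about 2 N while carrying, so I relied on the images to confirm the tray was empty.
- **Pictures:** I viewed 10, several of them composites.

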